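# Take the end play out of a rotisserie spit

## Task

The spit in the small rotisserie stand rattles lengthwise. Loosen the wing screw on its stop collar, slide the collar along the spit until it presses the black sprung bush of the end post in with a light push of about 8 N (never more than 18 N), and tighten the screw again while it is pressed there, so that it stays when you let go. Slacken the screw before moving the collar, and leave the mills, bowl and jar where they are.

Things in the scene. Friction and masses are not known exactly. Their poses are not given: they have to be found in the camera images.
- stand: Fixed steel spit stand on the board, base 130 (x) by 340 mm (y), origin mid-underside. Its y axis runs along the spit from the black drive box (85 x 52 mm, 116 high, at y = -142) to the end post. The spit is a 10 mm steel rod, axis 98 mm above the underside. A fork with a small round screw is fixed on the rod by the drive box (y -92 to -30, top 125 mm up): not part of the job.
- endpost: Upright plate, 40 wide, 16 thick, at the stand's +y end, turned as the stand, top 115 mm above its underside; origin below the inner face. From that face a black rubber bush (28 mm across) sticks out round the rod: its face is 17 to 35 mm in front of the post's, different each time and not measured (feel for it). It yields on a spring, 2.5 N per mm from zero, up to 10 mm.
- post_face (a point): Point on the rod's axis in the inner face of the end post (138 mm along the stand's +y).
- collar: Steel stop collar on the spit, 34 mm across and 24 mm long (12 mm each way from its origin, which lies on the rod's axis); axes parallel to the stand's. It slides along the rod, while its screw is loose, against a drag of 2.5 N plus 1.2 N per 10 mm/s. With the screw tight it stays under a push of 15 N.
- wing_grip (a point): Where to pinch the collar's wing screw: on its upright axis, 46 mm above the collar's origin. The black wing is an upright plate 10 mm thick (this point's x), 36 wide (its y), from 19.5 mm below to 14.5 mm above this point, and turns with the screw. All else is at least 19 mm lower than this point. The wing can also be used to push the collar.
- wing (a joint): Angle of the wing screw, rad. 0 is tight (wing along the rod), growing as it is unscrewed, which is counter-clockwise seen from above; hard stops at -0.15 and 1.9. It bites on the rod below 0.7: under 0.3 counts as tight, above 1.0 as loose. Drag about 0.05 N m, rising to some 0.3 N m where it bites.
- mill_dark: Dark spice mill, 56 mm across, 167 mm high, standing beside the board, origin at the centre of its foot; not to be disturbed.
- mill_pale: Grey spice mill, the same size, likewise.
- bowl: White bowl, 110 mm across, 50 mm high, on the other side of the board, origin at the centre of its foot; not to be disturbed.
- jar: Glass jar, 52 mm across, 75 mm high, on the board beyond the stand, origin at the centre of its foot; not to be disturbed.

How it is judged:
By the outcome, as a careful person would: the job done as asked, in the order asked, and still so for the second after the job is handed in, with the robot touching nothing.
It also fails if it takes over 61 s, if anything falls off the work surface, if the arm or the gripper's body presses on something with over 40 N, if the wrist force passes 120 N, or if a joint passes its speed limit or range.

## Robot

A 7-joint arm with a two-finger parallel gripper is mounted at the origin on the work surface. World frame = base frame: x ahead of the robot, y to its left, z up, the work surface at z = 0. Lengths are in m, angles in degrees, forces in N, time in s.
With the tool pointing down it reaches from about 0.425 to 0.925 m from the base axis. Payload 6.8 kg.
Tool frame: the origin (TCP) lies between the finger pads; the fingertips stand 17 mm ahead of it and the grasp point (between the pads) lies 2 mm behind it; z points along the fingers, y is the line along which they close (so a half turn about z gives the same grasp; the last joint's range is limited). The gripper opens to 88 mm and grips with 3 to 60 N. Pads are 20 mm wide; open, the fingers measure 115 mm over their backs; the gripper's body (75 mm by 178 mm) begins 61 mm behind the grasp point.
Start: joints at [58.035, 27.33, 1.283, 89.118, -0.659, 63.558, -4.761], TCP at [0.293, -0.608, 0.24] pointing down, gripper open.
Joint ranges: [-169.35, 169.35], [-19.33, 120.38], [-80.79, 83.38], [13.8, 139.57], [-78.32, 258.32], [9.67, 109.79], [-169.56, 169.56]. Speed limits (degrees/s): [136.94, 136.94, 180, 180, 180, 180, 180].

## Interface

Orientations are given as a 3x3 rotation matrix whose columns are the frame's x, y, z axes.
In Python, from rig import telemetry, imaging, hand_in gives the robot as it stands.
- The arm moves only by the tool apply_moves, never from a script. Its argument "commands" is a list of rows, each an object of numbers: "ax", "ay", "az": the turn, a rotation vector about the tool's x, y, z in degrees; "tx", "ty", "tz": the shift along the tool's x, y, z in m; "gripper": the opening, from 0 (shut) to 1 (fully open). A call has 1 to 5 rows; each row is the pose to reach, as a shift and turn from the pose commanded when the call began, along the tool's axes at that moment; what a row does not reach only later rows make up. A row lasts 1/10 s, in which the tool goes at most 50 mm and 8.59 degrees, less where a joint would pass 70% of its speed; a pose out of reach is approached as far as the arm can. A call with a gripper value outside its range is refused whole. The fingers move at their own pace and stop on an object; "newtons" is the grip in N (left out, the last holds). Time passes only in rows, so rows that repeat a pose let the fingers close. It gives the time, the measured TCP pose, the force, the opening and the grip force at its end, in the units of the state.
- telemetry.get_state(): the state, without advancing time (a new reading comes with each control period).
- imaging.grab_frame(name): name is "side" or "top" or "wrist"; returns a dict with "img" (384x512x3 uint8, red, green, blue), "camera_matrix" (3x3 intrinsics, pixels), "k1" (the pictures are not rectified: a ray, as slopes to the right and down, at radius r is drawn at 1 + k1 r^2 times it, then the intrinsics apply), "R" (3x3) and "t" (3): a world point X has camera coordinates R X + t; the wrist camera has in their place "T_tool_cam" (4x4, takes a point from camera to tool coordinates, whose origin is the TCP and whose axes are the flange's). Camera axes: x right, y down, z forward; pixel columns grow to the right and rows downward; lengths in m; the calibration is good to about 2 mm. A picture is of the moment at which its call begins: read the wrist's pose just before it. There is no depth.
- hand_in(): hands the job in; it is judged then, once.
Trained networks look in a picture, given as the dict that the camera call returned (one of the last four; its "shot" number tells which), for a name from the list of things; names that differ only in an ending like _2 or _b are one class to them, and where a whole thing is asked for, a point or a joint stands for the part that bears it (a point fixed in the world has none). Each returns a list of dicts, best first, with "confidence" (0 to 1); they miss things now and then, are a little off and sometimes report something else, mostly with a low value. They report only what shows in the picture. A call takes as long as a camera call.
- imaging.recognise(picture, target): "extent" ([centre column, centre row, width, height] in pixels, round what is visible of it).
- imaging.regions_of(picture, target): "pixels" (384x512 bool, what is visible of it) and "extent" ([centre column, centre row, width, height] in pixels, round what is visible of it).
The state is a dict: "clock": time; "qpos": joint angles; "qd": joint speeds; "joint_efforts": joint torques, N m; "position": TCP position; "eef_rot": TCP orientation; "force": force on the tool from outside, world axes, zero at the start; "torque": the same for the moment, N m; "gripper_width": opening from 0.0 (shut) to 1.0 (fully open); "gripper_force": force on a finger pad.
Only numpy, scipy, OpenCV 4.12 (cv2) and the standard library are available. Lean on these libraries where they do the work, as an engineer would, in place of code of your own. Each camera call takes 0.05 s, during which the arm holds its last target. There are 200 camera calls.

## Working session

There is one attempt and no reset: what is moved stays moved. The work goes in short steps, Python scripts to look and compute and a tool call to move; the robot and the scene stay as the last step left them, time stands still between calls to the robot, and variables do not carry over. Pictures are saved under pics/ and viewed, at most 10 in all, crops included, and the job is handed in when it is done.

Besides the shell and the picture viewer there is one more tool, called after "Emit:" by a JSON object that holds its "name" and its "arguments", one argument or row to a line. apply_moves: Moves the arm, as the interface text tells. Its arguments: {"type":"object","properties":{"commands":{"type":"array"},"newtons":{"type":"number"}},"required":["commands"]}

```bash
ls; mkdir -p pics
cat > h.py <<'E'
import numpy as np, cv2
from rig import telemetry, imaging
def ray(f,u,v):
    K=f["camera_matrix"]; d=np.array([(u-K[0,2])/K[0,0],(v-K[1,2])/K[1,1]])
    s=d.copy()
    for _ in range(20): s=d/(1+f["k1"]*(s@s))
    return np.array([s[0],s[1],1.])
def pose(f,st=None):
    if "R" in f: return np.array(f["R"]),np.array(f["t"])
    T=np.eye(4);T[:3,:3]=st["eef_rot"];T[:3,3]=st["position"]
    W=np.linalg.inv(T@np.array(f["T_tool_cam"])); return W[:3,:3],W[:3,3]
def onplane(f,u,v,z,st=None):
    R,t=pose(f,st); c=-R.T@t; d=R.T@ray(f,u,v); return c+d*(z-c[2])/d[2]
def proj(f,X,st=None):
    R,t=pose(f,st); p=R@np.array(X)+t; s=p[:2]/p[2]; s=s*(1+f["k1"]*(s@s)); K=f["camera_matrix"]
    return np.array([K[0,0]*s[0]+K[0,2],K[1,1]*s[1]+K[1,2]])
def save(f,n): cv2.imwrite(f"pics/{n}.png",cv2.cvtColor(f["img"],cv2.COLOR_RGB2BGR))
E
python3 - <<'E'
from h import *
st=telemetry.get_state(); print(st["clock"],st["position"],np.round(st["eef_rot"],3),st["force"],st["gripper_width"])
ims=[]
for n in ["top","side"]:
    f=imaging.grab_frame(n); ims.append(f["img"]); save(f,n+"0")
    R,t=pose(f); print(n,"cam",-R.T@t)
    for k in ["stand","endpost","collar","wing_grip","mill_dark","mill_pale","bowl","jar"]:
        r=imaging.recognise(f,k)
        print(k,[(np.round(a["extent"]).tolist(),round(a["confidence"],2)) for a in r[:2]])
m=np.hstack(ims); m=cv2.resize(m,(1024,384))
E
```

```text
pics
0.0 [ 0.29321879 -0.60735269  0.23871159] [[ 0.901  0.435 -0.001]
 [ 0.435 -0.901  0.002]
 [-0.    -0.002 -1.   ]] [0.09668112 0.01664554 0.06773782] 1.0019184937528975
top cam [ 0.46712876 -0.00787483  1.31045841]
stand [([242.0, 194.0, 101.0, 52.0], 0.65)]
endpost [([202.0, 184.0, 19.0, 15.0], 0.46)]
collar [([237.0, 191.0, 14.0, 15.0], 0.48)]
wing_grip []
mill_dark [([104.0, 176.0, 34.0, 20.0], 0.75)]
mill_pale [([100.0, 238.0, 33.0, 19.0], 0.56)]
bowl [([393.0, 198.0, 33.0, 35.0], 0.97)]
jar [([281.0, 137.0, 13.0, 13.0], 0.66)]
side cam [0.29180364 1.01953828 0.93744012]
stand [([251.0, 227.0, 86.0, 96.0], 0.97)]
endpost [([230.0, 244.0, 19.0, 34.0], 0.63)]
collar [([252.0, 207.0, 8.0, 20.0], 0.6)]
wing_grip [([254.0, 201.0, 11.0, 12.0], 0.51)]
mill_dark [([176.0, 338.0, 30.0, 60.0], 0.8)]
mill_pale [([258.0, 357.0, 30.0, 50.0], 0.82), ([252.0, 226.0, 87.0, 100.0], 0.31)]
bowl [([295.0, 150.0, 31.0, 23.0], 0.9)]
jar [([213.0, 193.0, 15.0, 27.0], 0.52)]
```

Run:
```python
import cv2,numpy as np
a=cv2.imread("pics/top0.png"); b=cv2.imread("pics/side0.png")
a=cv2.resize(a[120:264,75:425],(800,329),interpolation=cv2.INTER_CUBIC)   # 2.286
b=cv2.resize(b[130:238+12,180:335],(400,310),interpolation=cv2.INTER_CUBIC)
m=np.zeros((600,800,3),np.uint8); m[:329]=a; m[329:,:400]=b[:271]; cv2.imwrite("pics/c0.png",m)
```

```text
(no output)
```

View pics/c0.png

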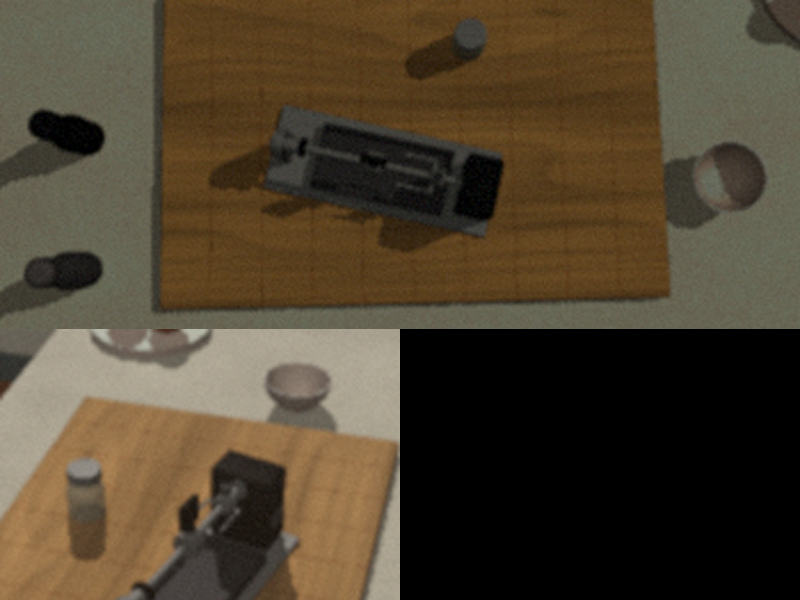

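Run:
```python
from h import *
f=imaging.grab_frame("top")
for n,u,v,z in [("mill_dark",104,176,.08),("mill_pale",100,238,.08),("bowl",393,198,.04),("jar",281,137,.06),("collar",237,191,.13),("endpost",202,184,.11),("stand",242,194,.08)]:
    print(n,onplane(f,u,v,z).round(3))
```

```text
mill_dark [0.646 0.5   0.08 ]
mill_pale [0.443 0.508 0.08 ]
bowl [ 0.551 -0.465  0.04 ]
jar [ 0.767 -0.092  0.06 ]
collar [0.58  0.057 0.13 ]
endpost [0.607 0.171 0.11 ]
stand [0.574 0.044 0.08 ]
```

The top picture shows the spit running from the drive box (crop 480,185) to the end post (crop 285,148). The collar, with its wing along the rod, is at crop (373,158), and the stand's yaw is about -13°. I'll move above it.

Emit:
{"name": "apply_moves", "arguments": {
  "commands": [
    {"tx": 0.03,"ty": -0.026,"az": -8},
    {"tx": 0.064,"ty": -0.055,"az": -16},
    {"tx": 0.098,"ty": -0.085,"az": -24},
    {"tx": 0.132,"ty": -0.115,"az": -32},
    {"tx": 0.166,"ty": -0.145,"az": -40}
  ]
}}

```text
schema error: expected keys ax, ay, az, tx, ty, tz, gripper
```

Run:
```python
from h import *
f=imaging.grab_frame("wrist"); st=telemetry.get_state(); print(np.round(f["T_tool_cam"],3)); print(f["camera_matrix"])
print(st["position"],np.round(st["eef_rot"],3))
```

```text
[[-0.001 -0.957 -0.291  0.08 ]
 [ 1.    -0.    -0.    -0.   ]
 [ 0.    -0.291  0.957 -0.145]
 [ 0.     0.     0.     1.   ]]
[[318.69748253   0.         256.70315026]
 [  0.         318.69748253 190.22401959]
 [  0.           0.           1.        ]]
[ 0.29347891 -0.60788804  0.23966435] [[ 0.901  0.435  0.   ]
 [ 0.435 -0.901 -0.   ]
 [ 0.     0.    -1.   ]]
```

Emit:
{"name": "apply_moves", "arguments": {
  "commands": [
    {"ax": 0,"ay": 0,"tz": 0,"gripper": 1,"tx": 0.03,"ty": -0.026,"az": -8},
    {"ax": 0,"ay": 0,"tz": 0,"gripper": 1,"tx": 0.064,"ty": -0.055,"az": -16},
    {"ax": 0,"ay": 0,"tz": -0.01,"gripper": 1,"tx": 0.098,"ty": -0.085,"az": -24},
    {"ax": 0,"ay": 0,"tz": -0.02,"gripper": 1,"tx": 0.132,"ty": -0.115,"az": -32},
    {"ax": 0,"ay": 0,"tz": -0.03,"gripper": 1,"tx": 0.166,"ty": -0.145,"az": -40}
  ]
}}

```text
clock: 1.5
position: [0.3804, -0.4034, 0.2701]
eef_rot: [[0.405, 0.914, 0.0], [0.914, -0.405, -0.0], [-0.0, 0.0, -1.0]]
force: [0.6, -0.9, 0.4]
gripper_width: 1.002
gripper_force: 0.0
```

Emit:
{"name": "apply_moves", "arguments": {
  "commands": [
    {"ax": 0,"ay": 0,"tz": 0,"gripper": 1,"tx": 0.048,"ty": -0.001,"az": -3},
    {"ax": 0,"ay": 0,"tz": 0,"gripper": 1,"tx": 0.096,"ty": -0.003,"az": -6},
    {"ax": 0,"ay": 0,"tz": 0,"gripper": 1,"tx": 0.144,"ty": -0.005,"az": -9},
    {"ax": 0,"ay": 0,"tz": 0,"gripper": 1,"tx": 0.192,"ty": -0.007,"az": -11},
    {"ax": 0,"ay": 0,"tz": 0,"gripper": 1,"tx": 0.24,"ty": -0.009,"az": -11}
  ]
}}

```text
clock: 2.0
position: [0.4707, -0.1808, 0.2701]
eef_rot: [[0.228, 0.974, 0.001], [0.974, -0.228, -0.001], [-0.0, 0.001, -1.0]]
force: [0.4, -0.2, -0.1]
gripper_width: 0.997
gripper_force: 0.0
```

Run:
```python
from h import *
st=telemetry.get_state(); f=imaging.grab_frame("wrist"); print(st["position"],np.round(st["eef_rot"],3))
for k,z in [("wing_grip",.158),("collar",.11),("endpost",.115)]:
    for a in imaging.recognise(f,k)[:2]: print(k,a["extent"],a["confidence"],onplane(f,*a["extent"][:2],z,st))
```

```text
[ 0.47065829 -0.18084897  0.27007819] [[ 0.228  0.974  0.001]
 [ 0.974 -0.228 -0.001]
 [-0.     0.001 -1.   ]]
endpost [310.7, 52.6, 129.2, 97.4] 0.57 [ 0.54213844 -0.08109644  0.115     ]
```

Emit:
{"name": "apply_moves", "arguments": {
  "commands": [
    {"ax": 0,"ay": 0,"tz": 0,"gripper": 1,"tx": 0.048,"ty": 0.008,"az": 0},
    {"ax": 0,"ay": 0,"tz": 0,"gripper": 1,"tx": 0.096,"ty": 0.016,"az": 0},
    {"ax": 0,"ay": 0,"tz": 0,"gripper": 1,"tx": 0.144,"ty": 0.025,"az": 0},
    {"ax": 0,"ay": 0,"tz": 0,"gripper": 1,"tx": 0.192,"ty": 0.033,"az": 0},
    {"ax": 0,"ay": 0,"tz": 0,"gripper": 1,"tx": 0.24,"ty": 0.041,"az": 0}
  ]
}}

```text
clock: 2.7
position: [0.5659, 0.0406, 0.2696]
eef_rot: [[0.233, 0.972, 0.0], [0.972, -0.233, -0.001], [-0.001, 0.0, -1.0]]
force: [1.3, 0.5, -0.2]
gripper_width: 0.998
gripper_force: 0.0
```

Run:
```python
from h import *
import time
imaging.grab_frame("top");imaging.grab_frame("top")
st=telemetry.get_state(); f=imaging.grab_frame("wrist"); print(st["position"],np.round(st["eef_rot"],3))
save(f,"w1")
for k,z in [("wing_grip",.158),("collar",.11),("endpost",.115)]:
    for a in imaging.recognise(f,k)[:2]: print(k,a["extent"],a["confidence"],onplane(f,*a["extent"][:2],z,st))
```

```text
[0.56648023 0.04734566 0.26974979] [[ 0.222  0.975  0.001]
 [ 0.975 -0.222  0.004]
 [ 0.004  0.    -1.   ]]
wing_grip [272.6, 186.4, 18.8, 52.7] 0.67 [0.58067869 0.05004489 0.158     ]
collar [272.0, 186.4, 40.7, 53.9] 0.71 [0.57944625 0.03620434 0.11      ]
endpost [278.6, 32.1, 48.3, 64.2] 0.93 [0.61356117 0.17013093 0.115     ]
```

View pics/w1.png

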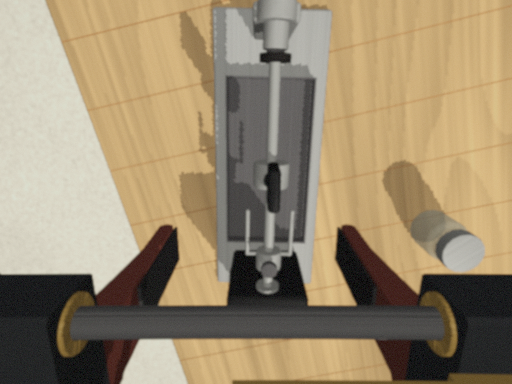

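The wing is at (274,187) along the rod, the collar around it at about (272,175), the bush's black ring at (275,57), and the fork at (267,265). Next I'll triangulate the height and yaw.

Run:
```python
from h import *
from scipy.optimize import least_squares
st=telemetry.get_state(); obs=[]
for n in ["wrist","side","top"]:
    f=imaging.grab_frame(n)
    for k in ["wing_grip","endpost"]:
        r=imaging.regions_of(f,k)
        if r:
            ys,xs=np.nonzero(r[0]["pixels"]); e=r[0]["extent"]; print(n,k,round(r[0]["confidence"],2),len(xs),xs.mean().round(1),ys.mean().round(1),np.round(e,1))
            if k=="wing_grip": obs.append((f,np.array([xs.mean(),ys.mean()])))
    if n=="wrist":
        g=f["img"].astype(int).sum(2)
        for row in range(80,160,10):
            s=g[row,240:305]; 
            thr=(s.max()+np.median(s))/2; b=np.nonzero(s>thr)[0]+240; c=b.mean()
            print(row,b.min(),b.max(),[onplane(f,(b.min()+b.max())/2,row,z,st)[:2].round(4) for z in (.1,.12)])
fun=lambda X:np.concatenate([proj(f,X,st)-o for f,o in obs])
s=least_squares(fun,[.58,.05,.15]); print(s.x,s.fun.round(1))
s=least_squares(lambda X:fun(X)[:4],[.58,.05,.15]); print(s.x,s.fun.round(1))
```

```text
wrist wing_grip 0.66 730 272.6 175.6 [272.8 174.4  18.1  51.9]
wrist endpost 0.73 1864 272.6 21.8 [274.4  27.4  47.1  54.9]
80 270 277 [array([0.6012, 0.1241]), array([0.6001, 0.1237])]
90 270 277 [array([0.5993, 0.1155]), array([0.5983, 0.1156])]
100 269 277 [array([0.5969, 0.1068]), array([0.596 , 0.1075])]
110 269 276 [array([0.5944, 0.098 ]), array([0.5937, 0.0992])]
120 269 276 [array([0.5924, 0.0889]), array([0.5918, 0.0906])]
130 269 276 [array([0.5903, 0.0796]), array([0.5899, 0.0819])]
140 269 276 [array([0.5882, 0.0701]), array([0.5879, 0.0731])]
150 268 289 [array([0.5918, 0.059 ]), array([0.5913, 0.0627])]
side wing_grip 0.58 90 252.5 200.7 [252.9 201.5   7.5  11. ]
side endpost 0.59 368 229.6 247.6 [229.8 247.   14.8  37.3]
top endpost 0.66 144 198.9 182.9 [199.  182.7  13.4  13.8]
[0.58111239 0.05142702 0.16350161] [ 0.1 -0.1  0.4 -0.1]
[0.58111239 0.05142702 0.16350161] [ 0.1 -0.1  0.4 -0.1]
```

Run:
```python
from h import *
st=telemetry.get_state(); f=imaging.grab_frame("wrist")
u=np.array([.234,.972])
for z0 in (.162,.165):
    a=onplane(f,272.8,200.3,z0+.0145,st)[:2]+u*.018; b=onplane(f,272.8,148.5,z0-.0195,st)[:2]-u*.018; print(z0,a,b)
R=st["eef_rot"]; print(st["position"],np.round(R,4),"q",np.round(st["qpos"],1),st["force"],st["clock"])
for g in ([.582,.0515,.166],[.582,.0515,.19]): print((R.T@(np.array(g)-st["position"])).round(4))
```

```text
0.162 [0.58134668 0.0553162 ] [0.58213787 0.05454959]
0.165 [0.58142556 0.05634246] [0.58210542 0.05507084]
[0.56503118 0.04137348 0.26974697] [[ 2.292e-01  9.734e-01  2.000e-04]
 [ 9.734e-01 -2.292e-01 -1.000e-04]
 [-1.000e-04  2.000e-04 -1.000e+00]] q [ 12.7  18.  -28.8 100.7   9.6  63.7 -32.3] [-0.3016215   0.68482187 -0.15112968] 3.45
[0.0138 0.0142 0.1037]
[0.0138 0.0142 0.0797]
```

Emit:
{"name": "apply_moves", "arguments": {
  "commands": [
    {"ax": 0,"ay": 0,"tz": 0.02,"gripper": 0.6,"tx": 0.0155,"ty": 0.0138,"az": 0},
    {"ax": 0,"ay": 0,"tz": 0.05,"gripper": 0.5,"tx": 0.0155,"ty": 0.0138,"az": 0},
    {"ax": 0,"ay": 0,"tz": 0.08,"gripper": 0.5,"tx": 0.0155,"ty": 0.0138,"az": 0},
    {"ax": 0,"ay": 0,"tz": 0.096,"gripper": 0.5,"tx": 0.0155,"ty": 0.0138,"az": 0},
    {"ax": 0,"ay": 0,"tz": 0.1015,"gripper": 0.5,"tx": 0.0155,"ty": 0.0138,"az": 0}
  ]
}}

```text
clock: 4.0
position: [0.5809, 0.0534, 0.1661]
eef_rot: [[0.229, 0.974, -0.003], [0.974, -0.229, -0.0], [-0.001, -0.003, -1.0]]
force: [0.4, 0.8, -0.3]
gripper_width: 0.58
gripper_force: 0.0
```

Run:
```python
from h import *
imaging.grab_frame("side");imaging.grab_frame("side");imaging.grab_frame("side")
st=telemetry.get_state(); f=imaging.grab_frame("wrist"); save(f,"w2"); print(st["position"],st["force"],np.round(st["eef_rot"],3),st["gripper_width"])
```

```text
[0.58240427 0.05376076 0.16867487] [0.05121178 0.08270219 0.16883535] [[ 0.229  0.973  0.001]
 [ 0.973 -0.229  0.   ]
 [ 0.     0.    -1.   ]] 0.5077162746697033
```

View pics/w2.png

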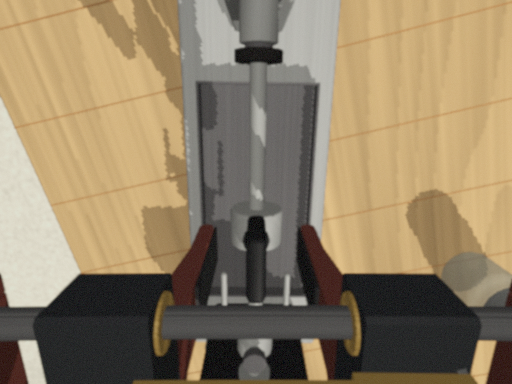

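The wing, at (256,260), is centred between the fingers. The collar spans rows 203–250, and the bush ring is at about rows 46–64. I'll check the lengthwise centring and the gap.

Run:
```python
from h import *
st=telemetry.get_state(); f=imaging.grab_frame("wrist"); u=np.array([.234,.972,0]); r=np.array([.972,-.234,0])
c=np.array([.5824,.0535,.119])
# collar top silhouette: far edge (+y end) at rim, near edge
for s in (-12,0,12): print(s,[proj(f,c+u*s/1000+np.array([0,0,h]),st).round(0) for h in (0,.0085,.017)], proj(f,c+u*s/1000+r*.017,st).round(0))
for row in (46,62): print(row,[(onplane(f,258,row,z,st)-c)@u*1000 for z in (.119,.133)])
for k in("collar","wing_grip","endpost"):print(k,[(np.round(a["extent"]),a["confidence"]) for a in imaging.recognise(f,k)[:1]])
```

```text
-12 [array([256., 238.]), array([256., 243.]), array([256., 249.])] [282. 238.]
0 [array([256., 221.]), array([256., 226.]), array([256., 232.])] [282. 221.]
12 [array([256., 204.]), array([256., 208.]), array([256., 213.])] [283. 204.]
46 [np.float64(105.70968840634647), np.float64(103.89716837816248)]
62 [np.float64(97.40956901898743), np.float64(96.19168540761132)]
collar [(array([255., 252.,  52., 101.]), 0.79)]
wing_grip [(array([256., 258.,  32.,  86.]), 0.87)]
endpost []
```

Emit:
{"name": "apply_moves", "arguments": {
  "commands": [
    {"ax": 0,"ay": 0,"tz": 0,"gripper": 0.2,"tx": 0,"ty": 0,"az": 0},
    {"ax": 0,"ay": 0,"tz": 0,"gripper": 0.0,"tx": 0,"ty": 0,"az": 0},
    {"ax": 0,"ay": 0,"tz": 0,"gripper": 0.0,"tx": 0,"ty": 0,"az": 0},
    {"ax": 0,"ay": 0,"tz": 0,"gripper": 0.0,"tx": 0,"ty": 0,"az": 0},
    {"ax": 0,"ay": 0,"tz": 0,"gripper": 0.0,"tx": 0,"ty": 0,"az": 0}
  ],
  "newtons": 40
}}

```text
clock: 4.9
position: [0.5819, 0.0536, 0.1681]
eef_rot: [[0.229, 0.973, -0.0], [0.973, -0.229, -0.0], [-0.0, -0.0, -1.0]]
force: [0.8, 0.4, 0.4]
gripper_width: 0.11
gripper_force: 40.0
```

Gripped and centred, with about 84 mm to the bush. Now I'll unscrew, which is counter-clockwise from above and so negative az.

Emit:
{"name": "apply_moves", "arguments": {
  "commands": [
    {"ax": 0,"ay": 0,"tz": 0,"gripper": 0.0,"tx": 0,"ty": 0,"az": -6},
    {"ax": 0,"ay": 0,"tz": 0,"gripper": 0.0,"tx": 0,"ty": 0,"az": -13},
    {"ax": 0,"ay": 0,"tz": 0,"gripper": 0.0,"tx": 0,"ty": 0,"az": -21},
    {"ax": 0,"ay": 0,"tz": 0,"gripper": 0.0,"tx": 0,"ty": 0,"az": -29},
    {"ax": 0,"ay": 0,"tz": 0,"gripper": 0.0,"tx": 0,"ty": 0,"az": -37}
  ]
}}

```text
clock: 5.4
position: [0.5805, 0.0538, 0.1679]
eef_rot: [[-0.408, 0.913, -0.003], [0.913, 0.408, -0.0], [0.001, -0.003, -1.0]]
force: [-6.0, -0.0, 3.2]
gripper_width: 0.112
gripper_force: 40.0
```

Emit:
{"name": "apply_moves", "arguments": {
  "commands": [
    {"ax": 0,"ay": 0,"tz": 0,"gripper": 0.0,"tx": 0,"ty": 0,"az": -8},
    {"ax": 0,"ay": 0,"tz": 0,"gripper": 0.0,"tx": 0,"ty": 0,"az": -16},
    {"ax": 0,"ay": 0,"tz": 0,"gripper": 0.0,"tx": 0,"ty": 0,"az": -24},
    {"ax": 0,"ay": 0,"tz": 0,"gripper": 0.0,"tx": 0,"ty": 0,"az": -32},
    {"ax": 0,"ay": 0,"tz": 0,"gripper": 0.0,"tx": 0,"ty": 0,"az": -40}
  ]
}}

```text
clock: 5.9
position: [0.5795, 0.0533, 0.1679]
eef_rot: [[-0.9, 0.437, -0.005], [0.437, 0.9, -0.002], [0.004, -0.004, -1.0]]
force: [-8.3, -0.7, 5.9]
gripper_width: 0.109
gripper_force: 40.0
```

Run:
```python
from h import *
imaging.grab_frame("side");imaging.grab_frame("side");imaging.grab_frame("side")
st=telemetry.get_state(); f=imaging.grab_frame("wrist"); save(f,"w3"); print(st["position"],st["force"],st["torque"],np.round(st["eef_rot"],3),st["gripper_width"],np.round(st["qpos"],1))
```

```text
[0.57955835 0.05355238 0.16788539] [-8.15503930e+00  1.38732532e-03  7.40082723e+00] [-0.06675495  1.75111312  0.00872056] [[-0.898  0.441 -0.005]
 [ 0.441  0.898 -0.001]
 [ 0.004 -0.003 -1.   ]] 0.11264606274217642 [ 22.1  29.9 -44.4 103.6  24.5  57.   31.5]
```

View pics/w3.png

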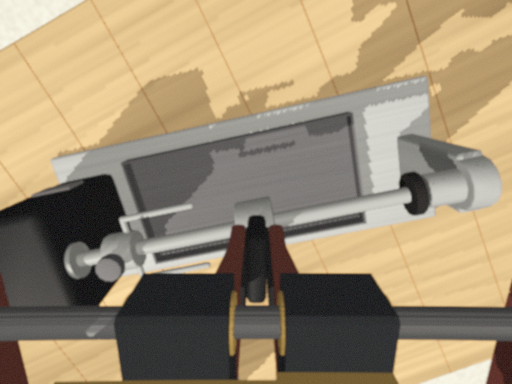

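The wing has turned 77° with the grip, and the collar and wing (256,250) are in line with the fingers, so the screw is loose. I'll slide along the rod, easing the sideways load at the same time.

Emit:
{"name": "apply_moves", "arguments": {
  "commands": [
    {"ax": 0,"ay": 0,"tz": -0.001,"gripper": 0.0,"tx": 0.0031,"ty": 0.0029,"az": 0},
    {"ax": 0,"ay": 0,"tz": -0.001,"gripper": 0.0,"tx": 0.0048,"ty": 0.0106,"az": 0},
    {"ax": 0,"ay": 0,"tz": -0.001,"gripper": 0.0,"tx": 0.0066,"ty": 0.0184,"az": 0},
    {"ax": 0,"ay": 0,"tz": -0.001,"gripper": 0.0,"tx": 0.0083,"ty": 0.0262,"az": 0},
    {"ax": 0,"ay": 0,"tz": -0.001,"gripper": 0.0,"tx": 0.0101,"ty": 0.034,"az": 0}
  ]
}}

```text
clock: 6.6
position: [0.5867, 0.0833, 0.1679]
eef_rot: [[-0.895, 0.445, -0.005], [0.445, 0.895, -0.008], [0.001, -0.009, -1.0]]
force: [-4.3, -11.2, 1.9]
gripper_width: 0.11
gripper_force: 40.0
```

```bash
cat > s.py <<'E'
from h import *
import sys
imaging.grab_frame("side");imaging.grab_frame("side")
st=telemetry.get_state(); p=np.array(st["position"]); F=np.array(st["force"]); u=np.array([.234,.972,0]); r=np.array([.972,-.234,0])
d=p-np.array([.5824,.0535,.119]); R=np.array(st["eef_rot"])
print(st["clock"],"along",(d@u*1000).round(2),"across",(d@r*1000).round(2),"z",p[2].round(4),"F along",(F@u).round(2),"across",(F@r).round(2),"z",F[2].round(2),"tz",np.round(st["torque"][2],3),"yaw",np.degrees(np.arctan2(R[1,0],R[0,0])).round(1),"u in tool",(R.T@u).round(3),"r in tool",(R.T@r).round(3),"w",st["gripper_width"])
E
python3 s.py
```

```text
6.7 along 32.89 across -2.87 z 0.168 F along -3.9 across -0.17 z -4.21 tz -0.04 yaw 153.7 u in tool [ 0.221  0.975 -0.004] r in tool [-0.975  0.221 -0.002] w 0.1139160887778622
```

Emit:
{"name": "apply_moves", "arguments": {
  "commands": [
    {"ax": 0,"ay": 0,"tz": 0.0005,"gripper": 0.0,"tx": 0.0015,"ty": 0.0068,"az": 0},
    {"ax": 0,"ay": 0,"tz": 0.0005,"gripper": 0.0,"tx": 0.0033,"ty": 0.0146,"az": 0},
    {"ax": 0,"ay": 0,"tz": 0.0005,"gripper": 0.0,"tx": 0.0051,"ty": 0.0224,"az": 0},
    {"ax": 0,"ay": 0,"tz": 0.0005,"gripper": 0.0,"tx": 0.0069,"ty": 0.0302,"az": 0},
    {"ax": 0,"ay": 0,"tz": 0.0005,"gripper": 0.0,"tx": 0.0084,"ty": 0.037,"az": 0}
  ]
}}

```text
clock: 7.2
position: [0.5961, 0.121, 0.1679]
eef_rot: [[-0.896, 0.445, -0.004], [0.445, 0.896, -0.007], [-0.0, -0.008, -1.0]]
force: [-4.4, -9.7, 4.1]
gripper_width: 0.113
gripper_force: 40.0
```

```bash
python3 s.py
python3 - <<'E'
from h import *
st=telemetry.get_state(); f=imaging.grab_frame("wrist"); save(f,"w4")
E
```

```text
7.3 along 71.37 across -2.59 z 0.168 F along -3.61 across 0.45 z -1.27 tz -0.066 yaw 153.7 u in tool [ 0.221  0.975 -0.004] r in tool [-0.975  0.221 -0.001] w 0.11514230944824197
```

View pics/w4.png

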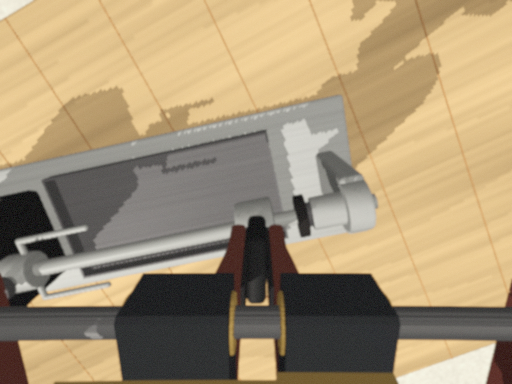

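The collar's edge is at (273,213) and the bush face at (294,215), leaving a gap of about 13 mm. I'll approach slowly.

Emit:
{"name": "apply_moves", "arguments": {
  "commands": [
    {"ax": 0,"ay": 0,"tz": 0,"gripper": 0.0,"tx": 0.0004,"ty": 0.0018,"az": 0},
    {"ax": 0,"ay": 0,"tz": 0,"gripper": 0.0,"tx": 0.0008,"ty": 0.0037,"az": 0},
    {"ax": 0,"ay": 0,"tz": 0,"gripper": 0.0,"tx": 0.0013,"ty": 0.0056,"az": 0},
    {"ax": 0,"ay": 0,"tz": 0,"gripper": 0.0,"tx": 0.0017,"ty": 0.0075,"az": 0},
    {"ax": 0,"ay": 0,"tz": 0,"gripper": 0.0,"tx": 0.0021,"ty": 0.0092,"az": 0}
  ]
}}

```text
clock: 7.85
position: [0.599, 0.1334, 0.168]
eef_rot: [[-0.897, 0.443, -0.001], [0.443, 0.897, -0.002], [-0.0, -0.002, -1.0]]
force: [0.7, -4.3, -3.7]
gripper_width: 0.107
gripper_force: 40.0
```

```bash
python3 s.py
```

```text
7.95 along 82.34 across -2.59 z 0.168 F along -3.12 across 2.27 z -7.37 tz -0.093 yaw 153.8 u in tool [ 0.22   0.975 -0.   ] r in tool [-0.975  0.22  -0.   ] w 0.10670832702671691
```

Emit:
{"name": "apply_moves", "arguments": {
  "commands": [
    {"ax": 0,"ay": 0,"tz": 0,"gripper": 0.0,"tx": 0.0001,"ty": 0.0005,"az": 0},
    {"ax": 0,"ay": 0,"tz": 0,"gripper": 0.0,"tx": 0.0002,"ty": 0.001,"az": 0},
    {"ax": 0,"ay": 0,"tz": 0,"gripper": 0.0,"tx": 0.0002,"ty": 0.001,"az": 0},
    {"ax": 0,"ay": 0,"tz": 0,"gripper": 0.0,"tx": 0.0002,"ty": 0.001,"az": 0}
  ]
}}

```text
clock: 8.35
position: [0.5994, 0.1353, 0.1681]
eef_rot: [[-0.897, 0.442, -0.0], [0.442, 0.897, -0.0], [-0.0, -0.0, -1.0]]
force: [3.8, -2.3, -10.5]
gripper_width: 0.11
gripper_force: 40.0
```

```bash
python3 s.py
```

```text
8.45 along 83.51 across -2.6 z 0.1681 F along -2.94 across 4.42 z -10.57 tz -0.056 yaw 153.8 u in tool [ 0.22   0.975 -0.   ] r in tool [-0.975  0.22   0.   ] w 0.11132457803145303
```

Emit:
{"name": "apply_moves", "arguments": {
  "commands": [
    {"ax": 0,"ay": 0,"tz": 0.001,"gripper": 0.0,"tx": -0.0006,"ty": 0.0012,"az": 0},
    {"ax": 0,"ay": 0,"tz": 0.001,"gripper": 0.0,"tx": -0.0006,"ty": 0.0017,"az": 0},
    {"ax": 0,"ay": 0,"tz": 0.001,"gripper": 0.0,"tx": -0.0006,"ty": 0.0017,"az": 0},
    {"ax": 0,"ay": 0,"tz": 0.001,"gripper": 0.0,"tx": -0.0006,"ty": 0.0017,"az": 0}
  ]
}}

```text
clock: 8.85
position: [0.6002, 0.1376, 0.168]
eef_rot: [[-0.897, 0.441, -0.0], [0.441, 0.897, 0.001], [0.001, 0.0, -1.0]]
force: [-1.4, -2.8, -0.3]
gripper_width: 0.111
gripper_force: 40.0
```

```bash
python3 s.py
```

```text
8.95 along 85.87 across -2.38 z 0.168 F along -3.64 across -2.45 z -0.68 tz 0.02 yaw 153.8 u in tool [0.219 0.975 0.   ] r in tool [-0.975  0.219 -0.   ] w 0.1141990439815747
```

Emit:
{"name": "apply_moves", "arguments": {
  "commands": [
    {"ax": 0,"ay": 0,"tz": 0,"gripper": 0.0,"tx": 0.0002,"ty": 0.0007,"az": 0},
    {"ax": 0,"ay": 0,"tz": 0,"gripper": 0.0,"tx": 0.0003,"ty": 0.0015,"az": 0},
    {"ax": 0,"ay": 0,"tz": 0,"gripper": 0.0,"tx": 0.0003,"ty": 0.0015,"az": 0},
    {"ax": 0,"ay": 0,"tz": 0,"gripper": 0.0,"tx": 0.0003,"ty": 0.0015,"az": 0}
  ]
}}

```text
clock: 9.35
position: [0.6004, 0.1383, 0.1679]
eef_rot: [[-0.897, 0.442, -0.001], [0.442, 0.897, -0.001], [0.001, -0.001, -1.0]]
force: [-3.9, -3.4, 2.8]
gripper_width: 0.111
gripper_force: 40.0
```

```bash
python3 s.py
```

```text
9.45 along 86.66 across -2.34 z 0.1679 F along -4.79 across -3.75 z 2.0 tz -0.065 yaw 153.8 u in tool [ 0.22   0.975 -0.001] r in tool [-0.975  0.22  -0.001] w 0.11198663202261341
```

Emit:
{"name": "apply_moves", "arguments": {
  "commands": [
    {"ax": 0,"ay": 0,"tz": 0,"gripper": 0.0,"tx": 0.0006,"ty": 0.0006,"az": 0},
    {"ax": 0,"ay": 0,"tz": 0,"gripper": 0.0,"tx": 0.0008,"ty": 0.0015,"az": 0},
    {"ax": 0,"ay": 0,"tz": 0,"gripper": 0.0,"tx": 0.0008,"ty": 0.0015,"az": 0},
    {"ax": 0,"ay": 0,"tz": 0,"gripper": 0.0,"tx": 0.0008,"ty": 0.0015,"az": 0}
  ]
}}

```text
clock: 9.85
position: [0.6006, 0.1391, 0.1679]
eef_rot: [[-0.897, 0.442, -0.001], [0.442, 0.897, -0.002], [-0.0, -0.002, -1.0]]
force: [-4.3, -5.3, 3.2]
gripper_width: 0.107
gripper_force: 40.0
```

```bash
python3 s.py; python3 s.py
```

```text
9.95 along 87.48 across -2.36 z 0.1679 F along -6.1 across -3.32 z 3.45 tz 0.013 yaw 153.7 u in tool [ 0.22   0.975 -0.002] r in tool [-0.975  0.22  -0.   ] w 0.11133230562215558
10.05 along 87.44 across -2.37 z 0.1679 F along -6.87 across -2.7 z 3.13 tz -0.038 yaw 153.7 u in tool [ 0.22   0.975 -0.002] r in tool [-0.975  0.22  -0.   ] w 0.1118026408189962
```

Emit:
{"name": "apply_moves", "arguments": {
  "commands": [
    {"ax": 0,"ay": 0,"tz": 0,"gripper": 0.0,"tx": 0.0002,"ty": 0.0007,"az": 0},
    {"ax": 0,"ay": 0,"tz": 0,"gripper": 0.0,"tx": 0.0003,"ty": 0.0015,"az": 0},
    {"ax": 0,"ay": 0,"tz": 0,"gripper": 0.0,"tx": 0.0003,"ty": 0.0015,"az": 0},
    {"ax": 0,"ay": 0,"tz": 0,"gripper": 0.0,"tx": 0.0003,"ty": 0.0015,"az": 0}
  ]
}}

```text
clock: 10.45
position: [0.6008, 0.1398, 0.1679]
eef_rot: [[-0.897, 0.443, -0.001], [0.443, 0.897, -0.003], [-0.0, -0.003, -1.0]]
force: [-4.8, -7.9, 5.2]
gripper_width: 0.115
gripper_force: 40.0
```

```bash
python3 s.py; python3 s.py
```

```text
10.55 along 88.27 across -2.36 z 0.1679 F along -8.52 across -4.5 z 4.58 tz -0.044 yaw 153.7 u in tool [ 0.221  0.975 -0.003] r in tool [-0.975  0.221 -0.001] w 0.10584792969426286
10.65 along 88.26 across -2.34 z 0.1679 F along -8.82 across -3.98 z 5.42 tz 0.023 yaw 153.7 u in tool [ 0.221  0.975 -0.003] r in tool [-0.975  0.221 -0.001] w 0.11145106432894594
```

Contact is at about 85.9 mm, with a spring slope of about 2.6 N/mm as expected. The target is about 89.1 mm.

Emit:
{"name": "apply_moves", "arguments": {
  "commands": [
    {"ax": 0,"ay": 0,"tz": -0.0005,"gripper": 0.0,"tx": 0.0004,"ty": 0.0007,"az": 0},
    {"ax": 0,"ay": 0,"tz": -0.0005,"gripper": 0.0,"tx": 0.0008,"ty": 0.0015,"az": 0},
    {"ax": 0,"ay": 0,"tz": -0.0005,"gripper": 0.0,"tx": 0.0008,"ty": 0.0015,"az": 0},
    {"ax": 0,"ay": 0,"tz": -0.0005,"gripper": 0.0,"tx": 0.0008,"ty": 0.0015,"az": 0}
  ]
}}

```text
clock: 11.05
position: [0.6009, 0.1405, 0.1679]
eef_rot: [[-0.896, 0.443, -0.002], [0.443, 0.896, -0.004], [-0.001, -0.005, -1.0]]
force: [-4.9, -8.8, 2.0]
gripper_width: 0.11
gripper_force: 40.0
```

```bash
python3 s.py; python3 s.py
```

```text
11.15 along 88.84 across -2.37 z 0.1679 F along -10.16 across -1.89 z 3.48 tz -0.022 yaw 153.7 u in tool [ 0.221  0.975 -0.005] r in tool [-0.975  0.221 -0.001] w 0.11088605248858308
11.25 along 88.87 across -2.38 z 0.1679 F along -9.23 across -1.93 z 2.43 tz 0.056 yaw 153.7 u in tool [ 0.221  0.975 -0.005] r in tool [-0.975  0.221 -0.001] w 0.11477083326508623
```

Pressed at about 8 N. I'll turn back about 34°, which stays short of the bite, and check.

Emit:
{"name": "apply_moves", "arguments": {
  "commands": [
    {"ax": 0,"ay": 0,"tz": 0,"gripper": 0.0,"tx": -0.0001,"ty": 0.0002,"az": 6},
    {"ax": 0,"ay": 0,"tz": 0,"gripper": 0.0,"tx": -0.0001,"ty": 0.0004,"az": 13},
    {"ax": 0,"ay": 0,"tz": 0,"gripper": 0.0,"tx": -0.0002,"ty": 0.0006,"az": 20},
    {"ax": 0,"ay": 0,"tz": 0,"gripper": 0.0,"tx": -0.0003,"ty": 0.0008,"az": 27},
    {"ax": 0,"ay": 0,"tz": 0,"gripper": 0.0,"tx": -0.0004,"ty": 0.0009,"az": 34}
  ]
}}

```text
clock: 11.75
position: [0.6019, 0.1416, 0.168]
eef_rot: [[-0.491, 0.871, -0.001], [0.871, 0.491, -0.003], [-0.003, -0.002, -1.0]]
force: [-2.3, -7.9, -0.7]
gripper_width: 0.11
gripper_force: 40.0
```

```bash
python3 s.py; python3 s.py;python3 s.py
```

```text
11.85 along 90.25 across -1.65 z 0.168 F along -7.42 across -0.61 z 0.09 tz -0.08 yaw 119.5 u in tool [ 0.731  0.682 -0.004] r in tool [-0.682  0.731  0.   ] w 0.11139629563305302
11.95 along 90.2 across -1.64 z 0.1679 F along -8.57 across -0.27 z -0.07 tz -0.127 yaw 119.7 u in tool [ 0.729  0.685 -0.004] r in tool [-0.685  0.729  0.   ] w 0.11087322050305756
12.05 along 90.19 across -1.62 z 0.168 F along -8.08 across -0.86 z 0.03 tz -0.086 yaw 119.7 u in tool [ 0.729  0.685 -0.003] r in tool [-0.685  0.729 -0.   ] w 0.10535249207207543
```

Emit:
{"name": "apply_moves", "arguments": {
  "commands": [
    {"ax": 0,"ay": 0,"tz": 0,"gripper": 0.0,"tx": 0,"ty": 0.0004,"az": 8},
    {"ax": 0,"ay": 0,"tz": 0,"gripper": 0.0,"tx": -0.0001,"ty": 0.0007,"az": 16},
    {"ax": 0,"ay": 0,"tz": 0,"gripper": 0.0,"tx": -0.0003,"ty": 0.0009,"az": 24},
    {"ax": 0,"ay": 0,"tz": 0,"gripper": 0.0,"tx": -0.0004,"ty": 0.0011,"az": 32},
    {"ax": 0,"ay": 0,"tz": 0,"gripper": 0.0,"tx": -0.0006,"ty": 0.0013,"az": 40}
  ]
}}

```text
clock: 12.55
position: [0.6038, 0.1419, 0.1682]
eef_rot: [[0.184, 0.983, 0.0], [0.983, -0.184, -0.003], [-0.003, 0.001, -1.0]]
force: [-0.7, -7.4, -0.1]
gripper_width: 0.114
gripper_force: 40.0
```

```bash
python3 s.py; python3 s.py
```

```text
12.65 along 91.09 across -0.08 z 0.1681 F along -7.41 across -0.45 z 1.44 tz -0.0 yaw 79.5 u in tool [ 0.998  0.053 -0.003] r in tool [-0.053  0.998  0.001] w 0.11270424254597775
12.75 along 91.08 across -0.13 z 0.1681 F along -8.07 across -1.27 z 0.69 tz 0.021 yaw 79.7 u in tool [ 0.998  0.057 -0.003] r in tool [-0.057  0.998  0.001] w 0.11144582789818105
```

The screw is tight and the reading is still about 8 N. A few degrees more, then release and lift.

Emit:
{"name": "apply_moves", "arguments": {
  "commands": [
    {"ax": 0,"ay": 0,"tz": 0,"gripper": 0.0,"tx": 0,"ty": 0,"az": 3},
    {"ax": 0,"ay": 0,"tz": 0,"gripper": 0.0,"tx": 0,"ty": 0,"az": 4},
    {"ax": 0,"ay": 0,"tz": 0,"gripper": 0.0,"tx": 0,"ty": 0,"az": 4},
    {"ax": 0,"ay": 0,"tz": 0,"gripper": 0.5,"tx": 0,"ty": 0,"az": 4},
    {"ax": 0,"ay": 0,"tz": 0,"gripper": 0.5,"tx": 0,"ty": 0,"az": 4}
  ]
}}

```text
clock: 13.25
position: [0.6042, 0.1457, 0.1689]
eef_rot: [[0.245, 0.97, 0.002], [0.97, -0.245, 0.002], [0.003, 0.002, -1.0]]
force: [0.2, -0.2, -0.4]
gripper_width: 0.253
gripper_force: 0.0
```

Emit:
{"name": "apply_moves", "arguments": {
  "commands": [
    {"ax": 0,"ay": 0,"tz": 0,"gripper": 0.5,"tx": 0,"ty": 0,"az": 0},
    {"ax": 0,"ay": 0,"tz": 0,"gripper": 0.5,"tx": 0,"ty": 0,"az": 0},
    {"ax": 0,"ay": 0,"tz": -0.02,"gripper": 0.5,"tx": 0,"ty": 0,"az": 0},
    {"ax": 0,"ay": 0,"tz": -0.05,"gripper": 0.5,"tx": 0,"ty": 0,"az": 0},
    {"ax": 0,"ay": 0,"tz": -0.08,"gripper": 0.5,"tx": 0,"ty": 0,"az": 0}
  ]
}}

```text
clock: 13.75
position: [0.6032, 0.1444, 0.2488]
eef_rot: [[0.245, 0.969, -0.001], [0.969, -0.245, 0.0], [0.0, -0.001, -1.0]]
force: [-0.3, 0.1, -0.2]
gripper_width: 0.5
gripper_force: 0.0
```

```bash
python3 s.py; python3 s.py
python3 - <<'E'
from h import *
st=telemetry.get_state(); f=imaging.grab_frame("wrist"); save(f,"w5")
im=cv2.imread("pics/w5.png"); cv2.imwrite("pics/w5c.png",cv2.resize(im[80:280,156:356],(600,600),interpolation=cv2.INTER_CUBIC))
E
```

```text
13.85 along 94.95 across 1.13 z 0.2529 F along 0.1 across 0.31 z 0.66 tz 0.002 yaw 75.8 u in tool [ 1.    -0.012  0.004] r in tool [0.012 1.    0.007] w 0.5003582039630247
13.95 along 93.34 across -0.53 z 0.2487 F along -0.22 across -0.12 z 0.47 tz 0.003 yaw 75.8 u in tool [ 1.    -0.012  0.001] r in tool [0.012 1.    0.001] w 0.49918048476347054
```

View pics/w5c.png

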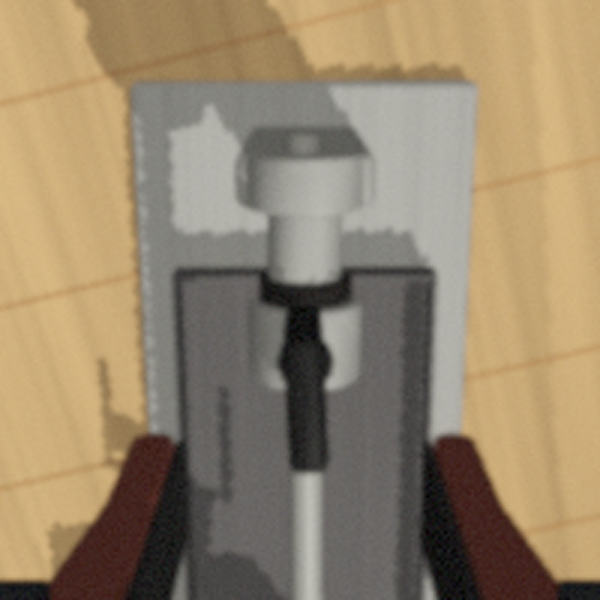

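The crop shows the collar (305,340) hard against the bush (305,290), the wing lying along the rod, and the fingers clear.

```bash
python3 s.py; python3 -c "
from rig import hand_in; print(hand_in())"
```

```text
14.1 along 92.51 across -1.38 z 0.2468 F along -0.91 across -0.31 z -0.49 tz 0.022 yaw 75.8 u in tool [ 1.    -0.012 -0.001] r in tool [ 0.012  1.    -0.002] w 0.4965374303892595
the job is handed in; nothing more can be done
None
```

Job handed in at about 14 s: I loosened the wing screw, slid the collar until it pressed the bush with about 8 N, then retightened and released it; the last picture shows the collar against the bush and the wing along the rod, though I did not measure the push again after letting go.

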